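# Feed the glass rack under the drop gate into the rinse bay

### The arm

A 6-joint arm with a two-finger parallel gripper is mounted at the origin on the work surface. World frame = base frame: x ahead of the robot, y to its left, z up, the work surface at z = 0. Lengths are in m, angles in rad, forces in N, time in s.
With the tool pointing down it reaches from about 0.25 to 0.725 m from the base axis. Payload 4 kg.
Tool frame: the origin (TCP) lies on the centre line of the jaws, within the pads' length; the fingertips stand 17 mm ahead of it and the grasp point (between the pads) lies 2 mm behind it; z points along the fingers, y is the line along which they close (so a half turn about z gives the same grasp; the last joint's range is limited). The gripper opens to 85 mm and grips with 20 to 120 N. Pads are 22 mm wide; open, the fingers measure 114 mm over their backs; the gripper's body (76 mm by 85 mm) begins 54 mm behind the grasp point. The pads swing forward as they close: fully open they stand 13 mm farther back than shut.
Start: joints at [1.252, 0.241, 0.005, 1.335, 0, 1.571], TCP at [0.157, 0.475, 0.248] pointing down, gripper open.
Joint ranges: [-2.72, 2.72], [-1.05, 1.87], [-1.09, 1.28], [-1.99, 2.15], [-1.42, 1.44], [-3.14, 3.14]. Speed limits (rad/s): [2.79, 2.79, 3.14, 3.14, 3.14, 3.14].

### API

Orientations are given as a unit quaternion [x, y, z, w].
In Python, from workcell import bot, camera, get_calibration gives the robot as it stands.
- The arm moves only by the tool apply_moves, never from a script. Its argument "steps" is a list of rows, each a list of 3 entries, a list of its own where there are three numbers: the shift along the tool's x, y, z as a fraction of full scale, then the turn, a rotation vector about the tool's x, y, z as a fraction of full scale, then the opening, from 0 (shut) to 1 (fully open). A call has exactly 8 rows; each row shifts and turns the commanded pose from where the row before left it, along the tool's axes as they then stand; what a row does not reach is not made up. Full scale, the value 1, is 20 cm for a shift and pi rad for a turn. A row lasts 1/12 s, in which the tool goes at most 41.7 mm and 7.16 degrees, less where a joint would pass 70% of its speed; a pose out of reach is approached as far as the arm can. A call with a number of a shift or a turn outside -1 to 1 is refused whole. A call with a gripper value outside its range is refused whole. The fingers move at their own pace and stop on an object; the grip force is fixed at half the most. Time passes only in rows, so rows that do not move let the fingers close, or fill a call up. It gives the time, the measured TCP pose, the force, the opening and the grip force at its end, in the units of the state.
- bot.get_obs(): the state, without advancing time (a new reading comes with each control period).
- camera(name): name is "side" or "top"; returns (picture, depth): 400x640x3 uint8, red, green, blue; 400x640 float32, m along the optical axis (not along the pixel's ray), 0 where there is no reading.
- get_calibration(name): a dict with "fov_y" (degrees; the focal length in pixels is half the picture's height over the tangent of half this angle, whatever the lens; pixels are square), "cx", "cy" (the principal point, pixels), "rvec" (rotation vector, rad) and "tvec" (3), from world to camera coordinates, as OpenCV has them. Camera axes: x right, y down, z forward; pixel columns grow to the right and rows downward; lengths in m; the calibration is good to about 2 mm. A picture is of the moment at which its call begins. get_calibration takes no time and is no camera call.
- bot.job_done(): hands the job in; it is judged then, once.
The state is a dict: "clock": time; "joint_pos": joint angles; "joint_vel": joint speeds; "tau": joint torques, N m; "eef_pos": TCP position; "tool_rot": TCP orientation; "ft_force": force on the tool from outside, world axes, zero at the start; "ft_torque": the same for the moment, N m; "grip_width": finger opening in m; "grasp_force": force on a finger pad.
Only numpy, scipy, OpenCV 4.12 (cv2) and the standard library are available. Lean on these libraries where they do the work, as an engineer would, in place of code of your own. Each camera call takes 0.05 s, during which the arm holds its last target. There are 200 camera calls.

### The job

Press down the long treadle plate beside the chute with one fingertip to raise the drop gate, and keep it held open while another finger pushes the little glass rack by its upright push plate along the chute, under the gate and fully home against the end stop of the rinse bay. Then let go so that the gate drops shut behind the glass, between the rack's body and its push plate, and move clear. Only push: the rack stays flat on the chute floor and is never lifted, the gate must never touch the rack, and everything else on the table stays where it is.

Things in the scene. Friction and masses are not known exactly. Their poses are not given: they have to be found in the camera images.
- chute: Fixed timber chute 120 mm wide, 452 mm long. Origin: centre line, table level. The rack is pushed along the chute's own -y; the treadle is on its -x side. Floor top 10 mm up. Timber walls (inner faces x = +-42, 12 mm thick, 30 mm tall) run from y = +260 to -62 mm, then the open-topped steel rinse bay (same inner width, 72 mm tall) to the end stop at y = -182 mm. The gate crosses at y = -50 mm.
- end_stop (a point): Centre line point on the inner face of the rinse bay's end stop, 30 mm above the table (chute frame x 0, y -182 mm). Fixed to the chute, same axes.
- shaft (a point): Fixed point on the gate's hinge shaft at the gate (chute x -60, y -50 mm, 60 mm above the table). The shaft, 8 mm thick, runs from here along the near wall to y = +260 mm, on two bearing posts 16 mm wide (x), 14 mm (y), 68 mm tall at y = +245 and -28 mm.
- gate (a joint): Angle (rad) of the aluminium drop gate with its treadle (one rigid part) about the shaft along the chute: 0 = shut, grows as the treadle goes down and the gate rises; stop at 1.1. Sprung: 2 to 4 N on the treadle starts it, 4 N (outer edge) to 9 N holds 0.85; it falls shut when let go. Above 0.65 the rack passes under; at 0.85 it clears it by 20 mm and the gate's free end is about 135 mm above the table.
- treadle (a point): Mid-length point on the treadle's top face, 41 mm from the shaft; moves with it. The flat plate is 6 mm thick, 310 mm long (chute y = +258 to -50 mm, usable anywhere) and reaches from 13 to 58 mm out from the shaft, on the -x side. Shut, it slopes up outward at 20 degrees (outer edge 80 mm above the table); at 0.85 it slopes down outward at 29 degrees (47 mm above the table 30 mm out).
- paddle (a point): Middle of the lower edge of the gate's paddle; moves with the gate. Shut, the paddle hangs across the chute from x = -24 to +36 mm of the chute's frame, 8 mm thick, this edge 26 mm and the arm's top 68 mm above the table.
- rack: Loose timber rack, 350 to 700 g, 3 mm play each side in the chute, axes within 1 degree of the chute's, nose to -y. Origin: underside centre of its body (110 long, 78 wide, 38 mm tall, glass panes between end boards). A bar 28 mm wide, 12 mm tall runs back to an upright push plate 60 mm wide, 10 thick, 64 mm tall, rear face at y = +165 mm. Home: nose touches the end stop.
- push_face (a point): Middle of the rear face of the rack's push plate (the face to push on), 40 mm above the rack's underside, 50 mm above the table; the plate reaches 24 mm higher. Rack axes: push towards -y.
- rack_nose (a point): Middle of the rack's front face, 20 mm above its underside; meets the end stop when fully home.
- glass_circle: Red flashed glass disc lying flat, 120 mm across, 5 mm thick; leave alone. Origin at the underside (lying tools: on the table).
- iron_stand: Brass soldering iron stand, round foot 84 mm across, 96 mm tall; leave alone. Origin at the underside (lying tools: on the table).
- circle_cutter: Steel circle cutter on a black rubber suction base 68 mm across, 74 mm tall with a level arm reaching 85 mm along its own +x; leave alone. Origin at the underside (lying tools: on the table).
- lead_block: Pewter-grey lead block 70 x 50 x 30 mm; leave alone. Origin at the underside (lying tools: on the table).
- flux_jar: Small lidded jar, 52 mm across, 65 mm tall; leave alone. Origin at the underside (lying tools: on the table).
- hammer: Hammer lying flat, 220 mm long; leave alone. Origin at the underside (lying tools: on the table).
- brush: Brush lying flat, 160 mm long; leave alone. Origin at the underside (lying tools: on the table).
Not all that is in view belongs to the job. Of the things like the rack, leave any that is blue; of the rest the smaller one is meant.

How it is judged:
On the way, in this order (a step that is already met when the one before it is completed fails the run):
1. a finger holds the gate up while the rack's nose goes under it (value of joint gate above 0.5 rad and contact force between the fingers and gate above 0.3 N and y of rack_nose in the frame of chute below -0.06 m), for 0.05 s.
2. a finger still holds the gate up as the tail of the rack's body goes under it (value of joint gate above 0.5 rad and contact force between the fingers and gate above 0.3 N and y of rack in the frame of chute below -0.095 m), for 0.05 s.
At the end, for the whole second after the job is handed in: The rack's nose is within 8 mm of the end stop, the rack flat on the chute floor and at rest, the gate shut (within 0.06 rad) behind the rack's body (y of rack_nose in the frame of chute below -0.174 m and x of rack in the frame of chute between -0.01 and 0.01 m and z of rack in the frame of chute below 0.014 m and angle between rack's own z axis and vertical below 0.06 rad and linear speed of rack below 0.01 m/s and value of joint gate below 0.06 rad); the robot touches nothing.
It fails at once if the gate touches the rack (over 1 N) (contact force between gate and rack above 1 N).
It fails at once if the rack is lifted (8 mm) or tipped (0.15 rad) (z of rack in the frame of chute above 0.018 m or angle between rack's own z axis and vertical above 0.15 rad).
It fails at once if another thing on the table is moved more than 20 mm (distance of any of glass_circle, iron_stand, circle_cutter, lead_block, flux_jar, hammer, brush from where it was at the start of the episode above 0.02 m).
It also fails if it takes over 42 s, if anything falls off the work surface, if the arm or the gripper's body presses on something with over 40 N, if the wrist force passes 120 N, or if a joint passes its speed limit or range.

## Working session

There is one attempt and no reset: what is moved stays moved. The work goes in short steps, Python scripts to look and compute and a tool call to move; the robot and the scene stay as the last step left them, time stands still between calls to the robot, and variables do not carry over. Pictures are saved under pics/ and viewed, at most 10 in all, crops included, and the job is handed in when it is done.

Besides the shell and the picture viewer there is one more tool, called after "Request:" as name(argument=value, ...) on one line, values as JSON. apply_moves: Moves the arm, as the interface text tells. Its arguments: {"type":"object","properties":{"steps":{"type":"array"}},"required":["steps"]}

```bash
mkdir -p pics; cat > h.py <<'E'
import numpy as np, cv2
from workcell import bot,camera,get_calibration
def cal(n):
    c=get_calibration(n); f=200/np.tan(np.radians(c["fov_y"])/2)
    R=cv2.Rodrigues(np.array(c["rvec"],float))[0]; return f,c["cx"],c["cy"],R,np.array(c["tvec"],float)
def cloud(n,d):
    f,cx,cy,R,t=cal(n); v,u=np.mgrid[:400,:640]
    P=np.stack([(u-cx)/f*d,(v-cy)/f*d,d],-1)
    return (P-t)@R
def proj(n,P):
    f,cx,cy,R,t=cal(n); q=np.atleast_2d(P)@R.T+t
    return np.c_[q[:,0]/q[:,2]*f+cx,q[:,1]/q[:,2]*f+cy]
E
python3 - <<'E'
from h import *
for n in("top","side"):
    im,d=camera(n); cv2.imwrite(f"pics/{n}0.png",im[...,::-1]); np.savez(f"{n}0.npz",im=im,d=d)
    f,cx,cy,R,t=cal(n); print(n,get_calibration(n),"campos",-R.T@t,(d>0).mean())
print(bot.get_obs())
E
```

```text
top {'fov_y': 54.49942011443792, 'cx': 318.7742911639974, 'cy': 196.96431686598407, 'rvec': array([ 2.18889384, -2.13054488,  0.15437083]), 'tvec': array([0.00152047, 0.5149277 , 1.20265259])} campos [0.3540613  0.02876136 1.25910265] 0.995984375
side {'fov_y': 50.641975895895584, 'cx': 313.0757295259045, 'cy': 198.55376298347318, 'rvec': array([ 2.30066892, -0.4006024 ,  0.18702133]), 'tvec': array([-0.46156667,  0.18653546,  1.17262608])} campos [ 0.17643815 -0.83508155  0.94572701] 0.99594921875
{'clock': 0.1, 'joint_pos': array([1.25198552e+00, 2.41313743e-01, 3.89593596e-03, 1.33522270e+00,
       2.36455873e-05, 1.57078585e+00]), 'joint_vel': array([ 0.00030735, -0.00073418,  0.00231016,  0.00020701, -0.00095336,
        0.00193125]), 'tau': array([-5.89053634e-04, -3.73136795e+01,  2.53010738e+01,  1.08615871e-02,
       -3.71849580e-05, -8.08719172e-07]), 'eef_pos': array([0.15654769, 0.47430777, 0.24752801]), 'tool_rot': array([ 1.58725948e-01,  9.87322249e-01, -9.08521585e-04, -1.58042000e-04]), 'ft_force': array([0.27264457, 0.51758225, 0.95209507]), 'ft_torque': array([-0.0517374 ,  0.07291438, -0.02809066]), 'grasp_force': 0.0, 'grip_width': 0.08525930219800582}
```

View pics/top0.png

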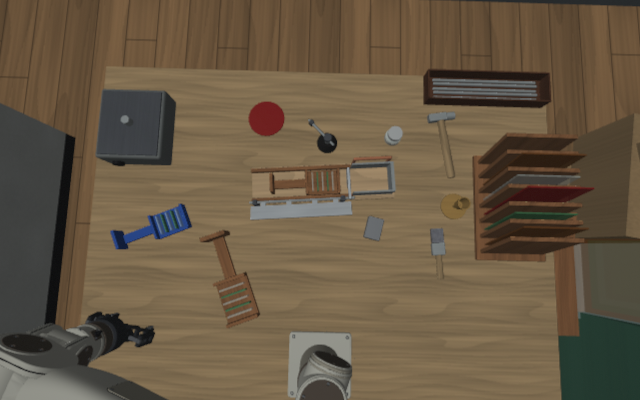

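View pics/side0.png

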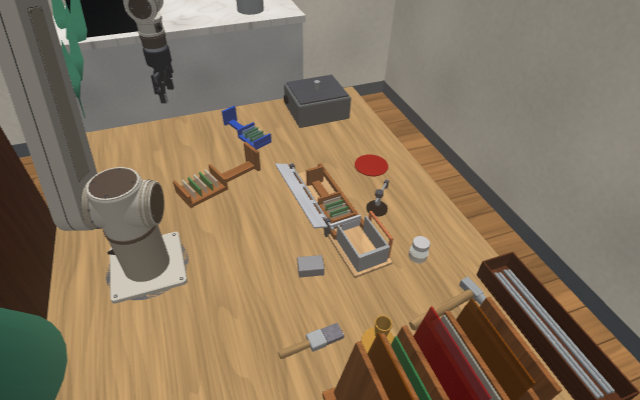

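The top view shows the chute at u 250–395, v ≈182, with its rinse bay on the right. The treadle is on the robot side at v ≈210. The small brown rack is already in the chute, push plate at (272,184) and body at (323,181). The blue rack and the larger brown rack lie outside it.

```bash
python3 - <<'E'
from h import *
a=np.load("top0.npz"); im=a["im"]; P=cloud("top",a["d"])
b=np.load("side0.npz"); Ps=cloud("side",b["d"])
tbl=P[230:260,300:400].reshape(-1,3); print("table z",np.median(tbl[:,2]))
# tall-ish grey treadle & bay
hsv=cv2.cvtColor(im,cv2.COLOR_RGB2HSV)
roi=np.zeros((400,640),bool); roi[155:222,244:400]=1
m=roi&(hsv[...,1]<70)&(hsv[...,2]>90)&(P[...,2]>.045)
n,l,st,_=cv2.connectedComponentsWithStats(m.astype(np.uint8))
for i in range(1,n):
    if st[i,4]>60:
        q=P[l==i]; r=cv2.minAreaRect((q[:,:2]*1000).astype(np.float32)); print(st[i],r,np.percentile(q[:,2],[5,50,95]))
# whole chute footprint
m=roi&(P[...,2]>.006); q=P[m]; print("foot",cv2.minAreaRect((q[:,:2]*1000).astype(np.float32)))
o=cv2.resize(im[150:225,240:400],None,fx=5,fy=5,interpolation=cv2.INTER_CUBIC)
z=np.clip(P[150:225,240:400,2]*2500,0,255).astype(np.uint8); z=cv2.applyColorMap(cv2.resize(z,None,fx=5,fy=5,interpolation=0),cv2.COLORMAP_JET)
cv2.imwrite("pics/c1.png",np.vstack([o[:300,:,::-1],z[:300]])[:600])
cv2.imwrite("pics/c1.png",cv2.resize(np.vstack([o[...,::-1],z]),(600,560)))
E
```

```text
table z 0.0016574879068298786
[352 161  44  32 275] ((579.391357421875, -151.44664001464844), (95.35201263427734, 130.63720703125), 4.265352249145508) [0.06478848 0.07289201 0.07734388]
[346 167   9  32 116] ((558.4248046875, -80.94740295410156), (98.21572875976562, 24.81633186340332), 0.28826209902763367) [0.05394167 0.06800782 0.071712  ]
[ 250  197  102   22 1617] ((428.2513122558594, 67.76830291748047), (153.88453674316406, 309.21649169921875), 4.3626837730407715) [0.06411529 0.07571797 0.08460808]
foot ((506.58502197265625, 4.026702880859375), (303.4820251464844, 506.8392028808594), 1.664263367652893)
```

View pics/c1.png

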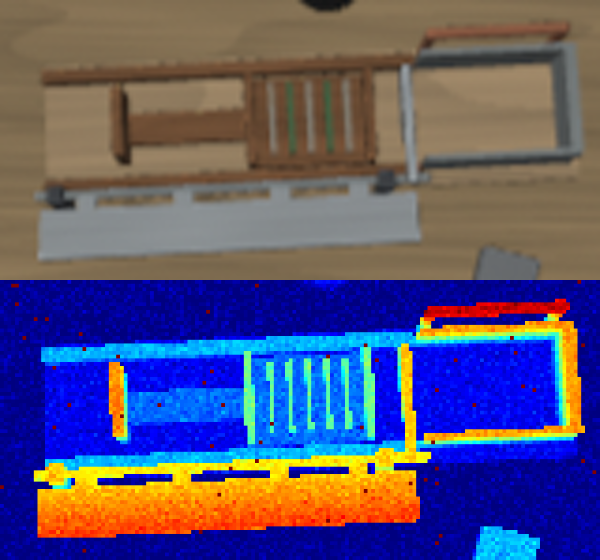

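The crop shows the chute turned by about 4°. The walls, gate bar (u≈408 in the crop), push plate (u≈118) and rack body (245–375) all stand out. Next I fit lines to them.

```bash
python3 - <<'E'
from h import *
a=np.load("top0.npz"); im=a["im"]; d=a["d"]; P=cloud("top",d); Z=cv2.medianBlur(P[...,2].astype(np.float32),3)
roi=np.zeros((400,640),bool); roi[160:222,244:402]=1
# far wall top line
def line(m):
    q=P[m]; vx,vy,x0,y0=cv2.fitLine((q[:,:2]*1000).astype(np.float32),cv2.DIST_HUBER,0,.01,.01).ravel(); s=-1 if vy<0 else 1
    return np.degrees(np.arctan2(-vx*s,vy*s)),x0,y0,len(q),np.median(q[:,2])
u,v=np.meshgrid(np.arange(640),np.arange(400))
fw=roi&(Z>.024)&(Z<.036)&(v<175)&(u>252)&(u<346); print("far wall",line(fw))
tr=roi&(v>196)&(Z>.05)&(u<352); q=P[tr]; print("treadle",cv2.minAreaRect((q[:,:2]*1000).astype(np.float32)))
bn=roi&(Z>.06)&(u>354)&(u<385)&(v>180); print("bay near",line(bn))
yaw=np.radians(line(fw)[0]); ex=np.array([np.cos(yaw),np.sin(yaw)]); ey=np.array([-np.sin(yaw),np.cos(yaw)])
X=P[...,:2]@ex*1000; Y=P[...,:2]@ey*1000
def ext(n,m):
    print(n,"X",np.percentile(X[m],[3,50,97]).round(1),"Y",np.percentile(Y[m],[3,50,97]).round(1),"z",np.percentile(Z[m],[10,50,90]).round(4),m.sum())
ext("farwall",fw); ext("nearwall",roi&(Z>.024)&(Z<.036)&(v>190)&(v<200)&(u<346)); ext("treadle",tr&(v>202))
ext("end stop",roi&(Z>.06)&(u>388)&(v>165)&(v<188)); ext("baynear",bn)
ext("gate",roi&(Z>.05)&(u>344)&(u<351)&(v<188)); ext("plate",roi&(Z>.055)&(u>266)&(u<278)&(v<196))
ext("body",roi&(Z>.042)&(Z<.053)&(u>302)&(u<344)&(v>168)&(v<194))
# side view check of push plate: brown tall
b=np.load("side0.npz"); Ps=cloud("side",b["d"]); xs=Ps[...,:2]@ex*1000; ys=Ps[...,:2]@ey*1000
m=(Ps[...,2]>.06)&(Ps[...,2]<.085)&(abs(xs-np.median(X[fw])+48)<35)&(abs(ys-np.median(Y[roi&(Z>.055)&(u>266)&(u<278)&(v<196)]))<30)
print("side plate",np.percentile(xs[m],[3,50,97]),np.percentile(ys[m],[3,50,97]),np.percentile(Ps[m][:,2],[50,95]),m.sum())
print("side table z",np.median(Ps[290:320,250:280,2]))
E
```

```text
far wall (np.float32(3.6584587), np.float32(607.8811), np.float32(77.80062), 436, np.float64(0.030740411771021048))
treadle ((429.39007568359375, 68.87316131591797), (155.10809326171875, 315.8188781738281), 3.3661863803863525)
bay near (np.float32(3.8562946), np.float32(533.1405), np.float32(-142.01979), 64, np.float64(0.07188083093745952))
farwall X [590.8 611.6 619.5] Y [-96.4  17.2 180.9] z [0.0255 0.0303 0.0321] 436
nearwall X [513.7 519.4 534.3] Y [-87.1  23.  172.3] z [0.026  0.031  0.0333] 322
treadle X [451.5 471.4 493. ] Y [-102.8   48.6  187.4] z [0.0705 0.0768 0.0823] 1371
end stop X [533.9 566.2 598.4] Y [-252.2 -246.7 -242.5] z [0.0653 0.0727 0.0743] 91
baynear X [520.7 522.9 526. ] Y [-217.6 -171.1 -131.9] z [0.064  0.0705 0.072 ] 64
gate X [537.8 569.1 598.9] Y [-114.8 -110.  -106.7] z [0.0591 0.0676 0.0695] 63
plate X [533.9 564.3 590.8] Y [125.5 129.2 135.3] z [0.0684 0.0742 0.0773] 72
body X [533.1 570.3 596.8] Y [-83.1 -30.3  24.6] z [0.0447 0.0474 0.0497] 161
side plate [537.32574571 563.95398794 593.42011559] [120.0300074  124.4619051  131.82711075] [0.07027027 0.07572566] 85
side table z -0.00015786098524295163
```

Request:
apply_moves(steps=[[[-0.13,-0.05,0],[0,0,0],1],[[-0.13,-0.05,0],[0,0,0],1],[[-0.13,-0.05,0],[0,0,0],1],[[-0.13,-0.05,0],[0,0,0],1],[[-0.13,-0.05,0],[0,0,0],1],[[-0.13,-0.05,0],[0,0,0],1],[[-0.13,-0.05,0],[0,0,0],1],[[-0.13,-0.05,0],[0,0,0],1]])

```text
clock: 0.77
eef_pos: [0.3298, 0.3324, 0.2479]
tool_rot: [0.159, 0.987, -0.0, -0.0]
ft_force: [-0.1, 0.3, 0.2]
grip_width: 0.0852
grasp_force: 0.0
```

Request:
apply_moves(steps=[[[-0.13,-0.05,0],[0,0,0],1],[[-0.13,-0.05,0],[0,0,0],1],[[-0.13,-0.05,0],[0,0,0],1],[[-0.13,-0.05,0],[0,0,0],1],[[-0.13,-0.05,0],[0,0,0],1],[[-0.13,-0.05,0],[0,0,0],1],[[-0.13,-0.05,0],[0,0,0],1],[[-0.13,-0.05,0],[0,0,0],1]])

```text
clock: 1.43
eef_pos: [0.5022, 0.1913, 0.2478]
tool_rot: [0.159, 0.987, -0.0, -0.001]
ft_force: [-0.7, 0.5, -0.0]
grip_width: 0.0853
grasp_force: 0.0
```

Request:
apply_moves(steps=[[[0,0,0],[0,0,0.0378],1],[[0,0,0],[0,0,0.0378],1],[[0,0,0],[0,0,0.0378],1],[[0,0,0],[0,0,0.0378],1],[[0,0,0],[0,0,0.0378],1],[[0,0,0],[0,0,0.0378],1],[[0,0,0],[0,0,0.0378],1],[[0,0,0],[0,0,0.0378],1]])

```text
clock: 2.1
eef_pos: [0.5013, 0.1923, 0.2477]
tool_rot: [0.595, 0.804, -0.001, -0.0]
ft_force: [-0.0, 0.7, 0.7]
grip_width: 0.0858
grasp_force: 0.0
```

```bash
cat >> h.py <<'E'
from scipy.spatial.transform import Rotation as Ro
yaw=np.radians(3.75); EX=np.array([np.cos(yaw),np.sin(yaw),0]); EY=np.array([-np.sin(yaw),np.cos(yaw),0]); O=.565*EX-.0605*EY
def st(target=None):
    o=bot.get_obs(); p=o["eef_pos"]; r=Ro.from_quat(o["tool_rot"]); M=r.as_matrix()
    print("t",o["clock"],"chute mm",(1000*np.array([(p-O)@EX,(p-O)@EY,p[2]])).round(1),"tooly vs EX deg",np.degrees(np.arctan2(M[:,1]@EY,M[:,1]@EX)).round(2),"tilt",M[:,2].round(4),"F",o["ft_force"].round(2),"w",o["grip_width"].round(4))
    if target is not None:
        T=O+target[0]/1e3*EX+target[1]/1e3*EY; T[2]=target[2]/1e3
        G=np.c_[-EY,EX,[0,0,-1]]
        if np.linalg.det(G)<0: G=np.c_[EY,EX,[0,0,-1]]
        print("shift frac",(M.T@(T-p)/.2).round(4),"turn frac",((r.inv()*Ro.from_matrix(G)).as_rotvec()/np.pi).round(4))
E
python3 -c "
from h import *
st([-50,225,200])"
```

```text
Traceback (most recent call last):
  File "h.py", line 17, in st
    print("t",o["clock"],"chute mm",(1000*np.array([(p-O)@EX,(p-O)@EY,p[2]])).round(1),"tooly vs EX deg",np.degrees(np.arctan2(M[:,1]@EY,M[:,1]@EX)).round(2),"tilt",M[:,2].round(4),"F",o["ft_force"].round(2),"w",o["grip_width"].round(4))
                                                                                                                                                                                                                    ^^^^^^^^^^^^^^^^^^^^^
AttributeError: 'float' object has no attribute 'round'
```

```bash
sed -i 's/o\["grip_width"\].round(4)/o["grip_width"]/' h.py
python3 -c "
from h import *
st([-50,222,200])"
```

```text
t 2.1 chute mm [-52.2 219.6 247.7] tooly vs EX deg 13.21 tilt [-1.3e-03 -5.0e-04 -1.0e+00] F [-0.04  0.69  0.66] w 0.08578720810989056
shift frac [0.0089 0.0139 0.2384] turn frac [-0.0004  0.0001  0.0734]
```

Request:
apply_moves(steps=[[[0.009,0.014,0],[0,0,0],1],[[0,0,0],[0,0,0.0245],1],[[0,0,0],[0,0,0.0245],1],[[0,0,0],[0,0,0.0245],1],[[0,0,0.15],[0,0,0],1],[[0,0,0.15],[0,0,0],1],[[0,0,0.15],[0,0,0],1],[[0,0,0.14],[0,0,0],1]])

```text
clock: 2.77
eef_pos: [0.5035, 0.1951, 0.1287]
tool_rot: [0.68, 0.733, -0.0, -0.0]
ft_force: [1.1, -0.4, -1.5]
grip_width: 0.0853
grasp_force: 0.0
```

```bash
python3 - <<'E'
from h import *
st([-50,222,100])
for n in("top","side"):
    im,d=camera(n); np.savez(f"{n}1.npz",im=im,d=d)
    c=im[150:225,240:360] if n=="top" else im[130:250,260:400]
    cv2.imwrite(f"pics/{n}1.png",cv2.resize(c,None,fx=5,fy=5,interpolation=cv2.INTER_CUBIC)[:600,:,::-1])
E
```

```text
t 2.7667 chute mm [-49.9 222.2 128.7] tooly vs EX deg 0.52 tilt [-3.e-04 -1.e-04 -1.e+00] F [ 1.1  -0.36 -1.48] w 0.08531275223099591
shift frac [-0.0011 -0.0007  0.1434] turn frac [-0.0001  0.      0.0029]
```

View pics/side1.png

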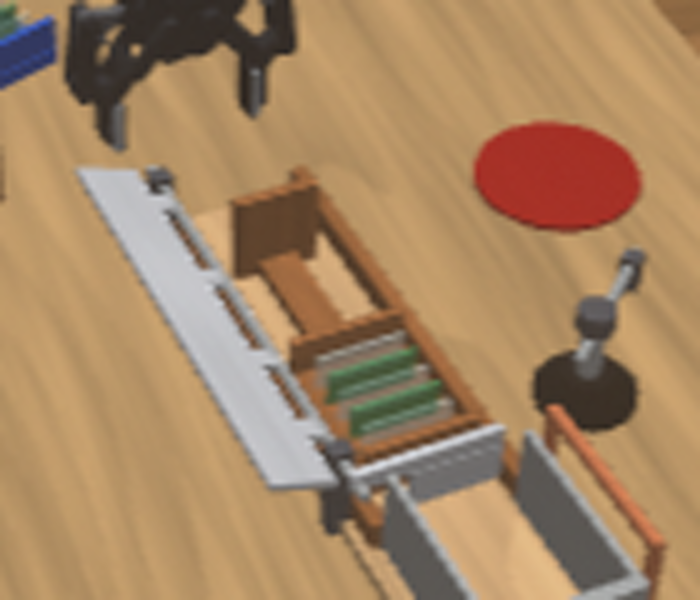

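Request:
apply_moves(steps=[[[0,0,0.05],[0,0,0.003],1],[[0,0,0.05],[0,0,0],1],[[0,0,0.04],[0,0,0],1],[[0,0,0.02],[0,0,0],1],[[0,0,0.02],[0,0,0],1],[[0,0,0.01],[0,0,0],1],[[0,0,0],[0,0,0],1],[[0,0,0],[0,0,0],1]])

```text
clock: 3.53
eef_pos: [0.5039, 0.1951, 0.0926]
tool_rot: [0.685, 0.729, 0.0, 0.0]
ft_force: [-0.5, -0.5, 0.5]
grip_width: 0.0856
grasp_force: 0.0
```

Request:
apply_moves(steps=[[[0,0,0.01],[0,0,0],1],[[0,0,0.01],[0,0,0],1],[[0,0,0.01],[0,0,0],1],[[0,0,0.01],[0,0,0],1],[[0,0,0.01],[0,0,0],1],[[0,0,0],[0,0,0],1],[[0,0,0],[0,0,0],1],[[0,0,0],[0,0,0],1]])

```text
clock: 4.2
eef_pos: [0.5038, 0.195, 0.0823]
tool_rot: [0.685, 0.729, -0.0, 0.0]
ft_force: [0.2, 0.1, 0.4]
grip_width: 0.0853
grasp_force: 0.0
```

```bash
python3 - <<'E'
from h import *
st([-50,222,60])
im,d=camera("top"); P=cloud("top",d); Q=P-O
m=(abs(Q@EX-.01)<.03)&(abs(Q@EY+.05)<.006)&(P[...,2]>.05); print("gate top z",np.percentile(P[m][:,2],[10,50,90,97]),m.sum())
im,d=camera("side"); cv2.imwrite("pics/side2.png",cv2.resize(im[130:250,260:400],None,fx=5,fy=5,interpolation=cv2.INTER_CUBIC)[...,::-1])
E
```

```text
t 4.2 chute mm [-49.6 222.2  82.3] tooly vs EX deg -0.22 tilt [-0. -0. -1.] F [0.22 0.07 0.37] w 0.08534072559497613
shift frac [-0.0009 -0.0022  0.1115] turn frac [-0.      0.     -0.0012]
gate top z [0.0574589  0.0683011  0.07257166 0.07432566] 55
```

View pics/side2.png

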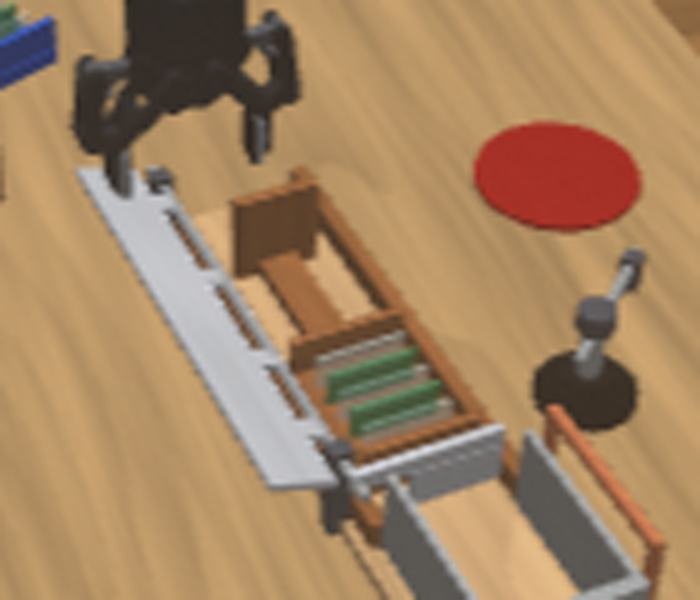

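Request:
apply_moves(steps=[[[0,0,0.02],[0,0,0],1],[[0,0,0.02],[0,0,0],1],[[0,0,0.02],[0,0,0],1],[[0,0,0.02],[0,0,0],1],[[0,0,0.02],[0,0,0],1],[[0,0,0],[0,0,0],1],[[0,0,0],[0,0,0],1],[[0,0,0],[0,0,0],1]])

```text
clock: 4.97
eef_pos: [0.5032, 0.195, 0.0622]
tool_rot: [0.685, 0.729, -0.0, -0.0]
ft_force: [-2.9, 0.1, 2.0]
grip_width: 0.0851
grasp_force: 1.5
```

Request:
apply_moves(steps=[[[0,0,0.02],[0,0,0],1],[[0,0,0.02],[0,0,0],1],[[0,0,0.02],[0,0,0],1],[[0,0,0],[0,0,0],1],[[0,0,0],[0,0,0],1],[[0,0,0],[0,0,0],1],[[0,0,0],[0,0,0],1],[[0,0,0],[0,0,0],1]])

```text
clock: 5.63
eef_pos: [0.5043, 0.1951, 0.0507]
tool_rot: [0.685, 0.729, 0.001, 0.0]
ft_force: [0.0, -0.4, 5.2]
grip_width: 0.0856
grasp_force: 1.8
```

```bash
python3 - <<'E'
from h import *
st([-50,207,50])
im,d=camera("top"); P=cloud("top",d); Q=P-O
m=(Q@EX>-.07)&(Q@EX<.06)&(abs(Q@EY+.05)<.012)&(P[...,2]>.075); print("gate z",np.percentile(P[m][:,2],[10,50,90,97]),np.percentile((Q@EX)[m],[3,97]),m.sum())
m=(Q@EX>-.125)&(Q@EX<-.078)&(abs(Q@EY-.05)<.1)&(P[...,2]>.02); k=np.polyfit((Q@EX)[m]+.06,P[m][:,2],1); print("treadle slope deg",np.degrees(np.arctan(k[0])),"z@30",np.polyval(k,-.03),m.sum())
im,d=camera("side"); cv2.imwrite("pics/side3.png",cv2.resize(im[130:250,260:400],None,fx=5,fy=5,interpolation=cv2.INTER_CUBIC)[...,::-1])
E
```

```text
t 5.6333 chute mm [-49.  222.2  50.7] tooly vs EX deg -0.22 tilt [ 1.2e-03  2.0e-04 -1.0e+00] F [ 0.   -0.37  5.23] w 0.08564061137797699
shift frac [-0.0762 -0.0046  0.0034] turn frac [ 0.0004 -0.     -0.0012]
gate z [0.08678538 0.112116   0.13302431 0.1360076 ] [-0.05108284  0.02643996] 102
treadle slope deg -30.749138923071186 z@30 0.04672374305446285 692
```

View pics/side3.png

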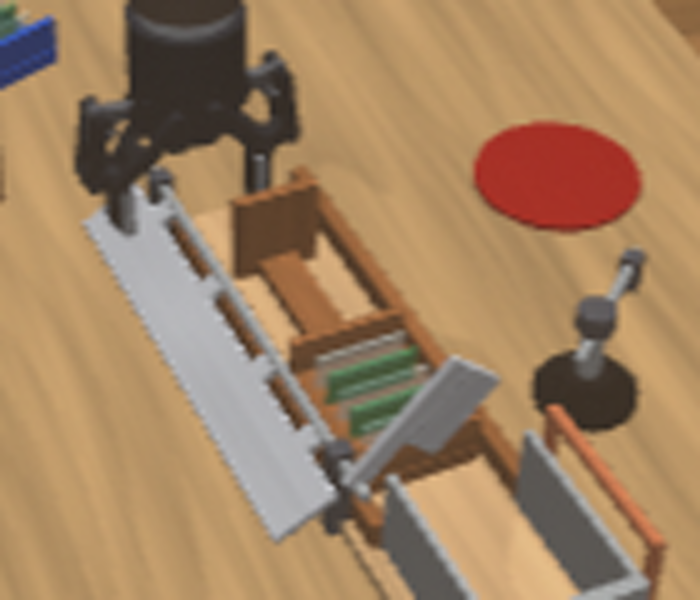

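Request:
apply_moves(steps=[[[-0.02,0,0],[0,0,0],1],[[-0.02,0,0],[0,0,0],1],[[-0.02,0,0],[0,0,0],1],[[-0.015,0,0],[0,0,0],1],[[-0.015,0,0],[0,0,0],1],[[-0.015,0,0],[0,0,0],1],[[-0.015,0,0],[0,0,0],1],[[-0.02,0,0],[0,0,0],1]])

```text
clock: 6.4
eef_pos: [0.5048, 0.1674, 0.0499]
tool_rot: [0.685, 0.729, -0.0, -0.001]
ft_force: [-2.2, 3.9, 1.8]
grip_width: 0.0853
grasp_force: 2.7
```

```bash
cat >> h.py <<'E'
def look():
    st([-50,49,50])
    im,d=camera("top"); P=cloud("top",d); Q=P-O; X=Q@EX*1e3; Y=Q@EY*1e3; Z=P[...,2]
    m=(X>-125)&(X<-78)&(abs(Y-30)<50)&(Z>.02)&(Z<.08); k=np.polyfit(X[m]+60,Z[m]*1e3,1); print("treadle slope",np.degrees(np.arctan(k[0])))
    m=(abs(X)<36)&(Z>.041)&(Z<.053)&(Y>-180)&(Y<120)
    print("body Y",np.percentile(Y[m],[2,50,98]).round(1),"X",np.percentile(X[m],[2,98]).round(1),m.sum())
    m=(X>8)&(X<32)&(Z>.06)&(Z<.08)&(Y>0)&(Y<215); print("plate Y",np.percentile(Y[m],[5,50,95]).round(1),m.sum())
E
python3 -c "
from h import *
look()"
```

```text
t 6.4 chute mm [-50.3 194.5  49.9] tooly vs EX deg -0.17 tilt [-0.0015  0.0013 -1.    ] F [-2.17  3.87  1.79] w 0.08529296674598034
shift frac [-0.7277  0.0037 -0.0013] turn frac [-0.0004 -0.0004 -0.001 ]
treadle slope 28.346165028416472
body Y [-34.7  18.8  73.8] X [-32.5  34.1] 235
plate Y [175.4 177.4 180.1] 12
```

Request:
apply_moves(steps=[[[-0.025,0,0],[0,0,0],1],[[-0.025,0,0],[0,0,0],1],[[-0.025,0,0],[0,0,0],1],[[-0.025,0,0],[0,0,0],1],[[-0.025,0,0],[0,0,0],1],[[-0.025,0,0],[0,0,0],1],[[-0.025,0,0],[0,0,0],1],[[-0.025,0,0],[0,0,0],1]])

```text
clock: 7.12
eef_pos: [0.5074, 0.1273, 0.05]
tool_rot: [0.685, 0.729, -0.0, -0.001]
ft_force: [-2.7, 5.0, 1.5]
grip_width: 0.0856
grasp_force: 2.8
```

```bash
python3 -c "
from h import *
look()"
```

```text
t 7.1167 chute mm [-50.4 154.4  50. ] tooly vs EX deg -0.18 tilt [-0.0013  0.001  -1.    ] F [-2.66  5.02  1.48] w 0.0856133704999093
shift frac [-0.5267  0.0037 -0.0007] turn frac [-0.0004 -0.0003 -0.001 ]
treadle slope 27.10010901293458
body Y [-75.2 -19.3  33.5] X [-33.2  32.2] 221Traceback (most recent call last):
  File "<string>", line 3, in <module>
    look()
    ~~~~^^
  File "h.py", line 29, in look
    m=(X>8)&(X<32)&(Z>.06)&(Z<.08)&(Y>0)&(Y<215); print("plate Y",np.percentile(Y[m],[5,50,95]).round(1),m.sum())
                                                                  ~~~~~~~~~~~~~^^^^^^^^^^^^^^^^
    return _quantile_unchecked(
        a, q, axis, out, overwrite_input, method, keepdims, weights)
    return _ureduce(a,
                    func=_quantile_ureduce_func,
    ...<5 lines>...
                    overwrite_input=overwrite_input,
                    method=method)
    r = func(a, **kwargs)
    result = _quantile(arr,
                       quantiles=q,
    ...<2 lines>...
                       out=out,
                       weights=wgt)
    slices_having_nans = np.isnan(arr[-1, ...])
                                  ~~~^^^^^^^^^
IndexError: index -1 is out of bounds for axis 0 with size 0
```

Both the gate and the rack are behaving as planned. Pushing on.

Request:
apply_moves(steps=[[[-0.025,0,0],[0,0,0],1],[[-0.025,0,0],[0,0,0],1],[[-0.025,0,0],[0,0,0],1],[[-0.025,0,0],[0,0,0],1],[[-0.025,0,0],[0,0,0],1],[[-0.025,0,0],[0,0,0],1],[[-0.025,0,0],[0,0,0],1],[[-0.025,0,0],[0,0,0],1]])

```text
clock: 7.83
eef_pos: [0.5098, 0.0875, 0.0501]
tool_rot: [0.685, 0.729, -0.0, -0.001]
ft_force: [-2.7, 5.2, 1.8]
grip_width: 0.0854
grasp_force: 2.8
```

Request:
apply_moves(steps=[[[-0.025,0,0],[0,0,0],1],[[-0.025,0,0],[0,0,0],1],[[-0.025,0,0],[0,0,0],1],[[-0.025,0,0],[0,0,0],1],[[-0.025,0,0],[0,0,0],1],[[-0.025,0,0],[0,0,0],1],[[-0.025,0,0],[0,0,0],1],[[-0.025,0,0],[0,0,0],1]])

```text
clock: 8.5
eef_pos: [0.5122, 0.0476, 0.05]
tool_rot: [0.685, 0.729, -0.0, -0.001]
ft_force: [-2.7, 5.5, 3.2]
grip_width: 0.0854
grasp_force: 2.9
```

```bash
sed -i '$d' h.py; python3 -c "
from h import *
look()"
```

```text
t 8.5 chute mm [-50.8  74.5  50. ] tooly vs EX deg -0.18 tilt [-0.0014  0.0011 -1.    ] F [-2.66  5.51  3.22] w 0.08539883167802075
shift frac [-0.1276  0.0043  0.    ] turn frac [-0.0004 -0.0004 -0.001 ]
treadle slope 28.84599944558666
body Y [-154.9 -101.9  -46.1] X [-31.4  33.7] 252
```

Request:
apply_moves(steps=[[[-0.02,0,0],[0,0,0],1],[[-0.02,0,0],[0,0,0],1],[[-0.02,0,0],[0,0,0],1],[[-0.02,0,0],[0,0,0],1],[[-0.02,0,0],[0,0,0],1],[[-0.008,0,0],[0,0,0],1],[[0,0,0],[0,0,0],1],[[0,0,0],[0,0,0],1]])

```text
clock: 9.22
eef_pos: [0.5136, 0.0256, 0.05]
tool_rot: [0.685, 0.728, -0.001, -0.0]
ft_force: [-1.9, 3.4, 3.3]
grip_width: 0.0855
grasp_force: 2.1
```

Request:
apply_moves(steps=[[[-0.006,0,0],[0,0,0],1],[[-0.006,0,0],[0,0,0],1],[[-0.005,0,0],[0,0,0],1],[[0,0,0],[0,0,0],1],[[0,0,0],[0,0,0],1],[[0,0,0],[0,0,0],1],[[0,0,0],[0,0,0],1],[[0,0,0],[0,0,0],1]])

```text
clock: 9.88
eef_pos: [0.5141, 0.0224, 0.0502]
tool_rot: [0.685, 0.729, -0.0, -0.0]
ft_force: [-2.8, 3.8, 0.8]
grip_width: 0.0857
grasp_force: 2.5
```

```bash
python3 -c "
from h import *
look()"
```

```text
t 9.8833 chute mm [-50.5  49.2  50.2] tooly vs EX deg -0.22 tilt [-6.e-04 -1.e-04 -1.e+00] F [-2.78  3.82  0.81] w 0.08569063681524962
shift frac [-0.0009  0.0026  0.0009] turn frac [-0.0002  0.     -0.0012]Traceback (most recent call last):
  File "<string>", line 3, in <module>
    look()
    ~~~~^^
  File "h.py", line 26, in look
    m=(X>-125)&(X<-78)&(abs(Y-30)<50)&(Z>.02)&(Z<.08); k=np.polyfit(X[m]+60,Z[m]*1e3,1); print("treadle slope",np.degrees(np.arctan(k[0])))
                                                         ~~~~~~~~~~^^^^^^^^^^^^^^^^^^^^
    raise TypeError("expected non-empty vector for x")
TypeError: expected non-empty vector for x
```

Request:
apply_moves(steps=[[[-0.005,0,0],[0,0,0],1],[[-0.005,0,0],[0,0,0],1],[[0,0,0],[0,0,0],1],[[0,0,0],[0,0,0],1],[[0,0,0],[0,0,0],1],[[0,0,0],[0,0,0],1],[[0,0,0],[0,0,0],1],[[0,0,0],[0,0,0],1]])

```text
clock: 10.6
eef_pos: [0.5146, 0.0204, 0.0503]
tool_rot: [0.685, 0.729, 0.0, 0.0]
ft_force: [-1.4, 4.9, 0.7]
grip_width: 0.0856
grasp_force: 2.9
```

```bash
sed -i '/treadle slope/d' h.py; python3 -c "
from h import *
look()"
```

```text
t 10.6 chute mm [-50.2  47.2  50.3] tooly vs EX deg -0.21 tilt [ 1.e-04  1.e-04 -1.e+00] F [-1.45  4.87  0.74] w 0.08561779696487212
shift frac [0.0088 0.0008 0.0017] turn frac [ 0.     -0.     -0.0012]
body Y [-178.4 -126.2  -72.5] X [-29.6  34.3] 246
```

Request:
apply_moves(steps=[[[-0.005,0,0],[0,0,0],1],[[-0.005,0,0],[0,0,0],1],[[0,0,0],[0,0,0],1],[[0,0,0],[0,0,0],1],[[0,0,0],[0,0,0],1],[[0,0,0],[0,0,0],1],[[0,0,0],[0,0,0],1],[[0,0,0],[0,0,0],1]])

```text
clock: 11.32
eef_pos: [0.5147, 0.0202, 0.0504]
tool_rot: [0.684, 0.729, 0.001, -0.001]
ft_force: [-2.2, 9.2, 1.7]
grip_width: 0.0851
grasp_force: 5.3
```

Request:
apply_moves(steps=[[[-0.005,0,0],[0,0,0],1],[[0,0,0],[0,0,0],1],[[0,0,0],[0,0,0],1],[[0,0,0],[0,0,0],1],[[0,0,0],[0,0,0],1],[[0,0,0],[0,0,0],1],[[0,0,0],[0,0,0],1],[[0,0,0],[0,0,0],1]])

```text
clock: 11.98
eef_pos: [0.5148, 0.0201, 0.0505]
tool_rot: [0.684, 0.73, 0.002, -0.002]
ft_force: [-1.6, 11.9, 1.8]
grip_width: 0.0851
grasp_force: 6.8
```

The force is rising and motion has stopped, so the rack is home. I'll back off, then raise slowly so the gate comes down gently.

Request:
apply_moves(steps=[[[0.01,0,0],[0,0,0],1],[[0.01,0,0],[0,0,0],1],[[0.02,0,0],[0,0,0],1],[[0.02,0,0],[0,0,0],1],[[0,0,0],[0,0,0],1],[[0,0,-0.01],[0,0,0],1],[[0,0,-0.02],[0,0,0],1],[[0,0,-0.02],[0,0,0],1]])

```text
clock: 12.65
eef_pos: [0.5132, 0.0293, 0.0603]
tool_rot: [0.685, 0.728, -0.0, -0.001]
ft_force: [-3.3, -1.3, 1.9]
grip_width: 0.0858
grasp_force: 1.4
```

Request:
apply_moves(steps=[[[0,0,-0.02],[0,0,0],1],[[0,0,-0.02],[0,0,0],1],[[0,0,-0.02],[0,0,0],1],[[0,0,-0.02],[0,0,0],1],[[0,0,-0.02],[0,0,0],1],[[0,0,-0.04],[0,0,0],1],[[0,0,-0.08],[0,0,0],1],[[0,0,-0.1],[0,0,0],1]])

```text
clock: 13.32
eef_pos: [0.5126, 0.0294, 0.1239]
tool_rot: [0.685, 0.729, -0.001, -0.001]
ft_force: [1.2, -0.0, -0.7]
grip_width: 0.0854
grasp_force: 0.0
```

Request:
apply_moves(steps=[[[0,0,-0.1],[0,0,0],1],[[0,0,-0.1],[0,0,0],1],[[0,0,-0.1],[0,0,0],1],[[0.1,0,-0.05],[0,0,0],1],[[0.1,0,0],[0,0,0],1],[[0.1,0,0],[0,0,0],1],[[0.1,0,0],[0,0,0],1],[[0,0,0],[0,0,0],1]])

```text
clock: 13.98
eef_pos: [0.5087, 0.1121, 0.1947]
tool_rot: [0.684, 0.73, 0.001, -0.001]
ft_force: [0.3, 0.0, 0.6]
grip_width: 0.0854
grasp_force: 0.0
```

```bash
python3 - <<'E'
from h import *
look()
im,d=camera("top"); P=cloud("top",d);Q=P-O; X=Q@EX*1e3; Y=Q@EY*1e3; Z=P[...,2]
m=(X>-20)&(X<36)&(abs(Y+50)<8)&(Z>.05); print("gate z",np.percentile(Z[m],[10,50,90]))
m=(abs(X)<36)&(Z>.041)&(Z<.053)&(Y>-190)&(Y<-60); print("body",np.percentile(Y[m],[2,98]))
im,d=camera("side"); cv2.imwrite("pics/side4.png",cv2.resize(im[130:280,260:400],None,fx=4,fy=4,interpolation=cv2.INTER_CUBIC)[...,::-1])
E
```

```text
t 13.9833 chute mm [-50.  139.1 194.7] tooly vs EX deg -0.01 tilt [ 2.0e-04  1.7e-03 -1.0e+00] F [0.27 0.05 0.56] w 0.08541783233202849
shift frac [-0.4517  0.      0.723 ] turn frac [ 0.0001 -0.0005 -0.    ]
body Y [-178.7 -119.8  -47.1] X [-30.5  33.3] 246
gate z [0.05904509 0.06855336 0.07247697]
body [-183.76442413  -73.05189726]
```

View pics/side4.png

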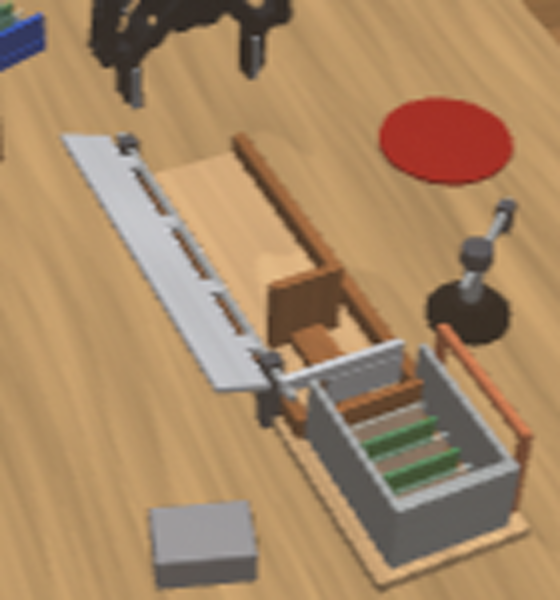

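The picture shows the rack home in the bay and the gate shut between its body and push plate (gate at about (345,365)). The gripper is clear.

```bash
python3 -c "
from h import *
print(bot.job_done())"
```

```text
the job is handed in; nothing more can be done
None
```

The job is handed in at about 14 s: the rack was pushed home against the end stop, the gate dropped shut between its body and push plate, and the arm moved clear; the judge's result was not shown.

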